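# Close the chilled pot on the deli counter over its red-lidded tin

### The job

Put the red-lidded tin into the middle of the cooling base, then fit the metal hood from the slanted rack over it, its two ears in the gaps between the yellow claws, and twist the hood clockwise (seen from above) until the ears are fully home under the claws against their stops. Set both down rather than dropping them, then let go; do not disturb the green-lidded tin, the soap bottle or the red plate.

Things in the scene. Friction and masses are not known exactly. Their poses are not given: they have to be found in the camera images.
- base: Cooling base, fixed to the counter: dark steel disc 170 mm across, 12 mm thick; origin at the centre of its underside, z up. It carries a round collar and two yellow claws, on its +y and -y sides. The hood is home when its y axis lies along the base's y axis, either way round, its two ears under the claws against their stops.
- collar (a point): Centre of the rim of the base's steel collar, 42 mm above the base's origin. Collar: 88 mm outside (83 mm at the tapered rim), about 75 mm inside at the rim, 30 mm tall. The tin stands inside it on the disc; the hood goes outside it with 2.5 mm play all round, and stands on the disc too (mouth 12 mm above the base's origin).
- claw (a point): Middle of the ear space under the roof of the base's +y claw (the other is opposite): 62 mm from the axis, 17 mm above the base's origin. Space 10 mm high, roof 36 mm long, from 56 to 78 mm off the axis, top 29 mm above the origin. Open at its counter-clockwise end, shut by a stop at its clockwise end and by a wall outside (71 mm off the axis).
- hood: Loose aluminium cup, mouth down, 0.18 to 0.32 kg: outside diameter 101 mm, inside 93 mm, 98 mm tall (inside 92 mm). Origin at the centre of the mouth, z to its closed top. Black fin on top, 18 mm thick (x), 70 mm long (y), from 98 to 132 mm. It starts on the rack, z leaning 30 degrees from vertical to the rack's -x, fin level. The two ears are at the mouth.
- hood_fin (a point): Point on the hood's axis inside the black fin, 120 mm from the mouth (22 mm above the closed top): where to grip, closing along the hood's x axis.
- hood_ear (a point): Middle of the hood's +y ear (the other is opposite, on -y): red block 24 mm wide, 7 mm thick, flush with the mouth, reaching to 66 mm from the axis. The ears can come down between the claws while the hood's y axis is turned 35 to 140 degrees counter-clockwise (from above) from the base's y axis, modulo 180; 60 is a good value.
- tin_red: Loose closed steel tin with a red lid, 0.13 to 0.24 kg: 62 mm diameter (lid 64 mm), lid top at 52 mm; on the lid a round red knob 24 mm in diameter, from 52 to 80 mm. Origin at the centre of the underside, z up. To be placed upright in the base.
- tin_green: Bystander: the same tin with a green lid and knob. Leave it alone.
- rack: Fixed slanted white drip rack, board 170 by 180 mm inclined 30 degrees, high at its +x, low at its -x (roughly towards the robot); origin on the counter under the board's centre, whose top is 62 mm up. Two steel posts, 14 mm thick, 60 mm long, square to the board, stand against the hood's downhill side: draw the hood off along its own axis by 65 mm or more.
- bottle: Bystander: loose green soap bottle with white pump, 62 mm diameter, 172 mm tall, origin at the centre of the underside.
- plate: Bystander: loose red plate, 170 mm across, 18 mm tall, origin at the centre of the underside.

How it is judged:
By the outcome, as a careful person would: the job done as asked, in the order asked, and still so for the second after the job is handed in, with the robot touching nothing.
It also fails if it takes over 66 s, if anything falls off the work surface, if the arm or the gripper's body presses on something with over 40 N, if the wrist force passes 120 N, or if a joint passes its speed limit or range.

### The arm

A 6-joint arm with a two-finger parallel gripper is mounted at the origin on the work surface. World frame = base frame: x ahead of the robot, y to its left, z up, the work surface at z = 0. Lengths are in m, angles in rad, forces in N, time in s.
With the tool pointing down it reaches from about 0.275 to 0.875 m from the base axis. Payload 12.5 kg.
Tool frame: the origin (TCP) lies midway between the tips of the shut fingers; the grasp point (between the pads) lies 19 mm behind it (robot.tcp_to_grasp is the distance from the TCP to the grasp point, in m); y points along the fingers, z is the direction in which the jaws open and shut, and the axes are right-handed (so a half turn about y gives the same grasp; the last joint's range is limited). The gripper opens to 85 mm and grips with 20 to 120 N. Pads are 22 mm wide; open, the fingers measure 114 mm over their backs; the gripper's body (76 mm by 85 mm) begins 54 mm behind the grasp point. The pads swing forward as they close: fully open they stand 13 mm farther back than shut.
Start: joints at [1.158, 0.351, 1.652, -0, 1.139, -0.085], TCP at [0.177, 0.521, 0.231] pointing down, gripper open.
Joint ranges: [-2.75, 2.75], [-0.79, 2.1], [0.01, 2.65], [-1.57, 4.71], [0.07, 3.14], [-2.87, 2.87]. Speed limits (rad/s): [2.22, 2.22, 2.79, 3.14, 3.14, 3.14].

### API

Orientations are given as a unit quaternion [w, x, y, z].
In Python, from plant import robot gives the robot as it stands. Calls block until the motion is done:
- robot.move_to(position, orientation): joint-space move of the TCP to a pose.
- robot.movel(position, attitude=None, max_speed=0.15, threshold=None): straight line of the TCP; attitude=None keeps the orientation; max_speed is the mean speed in m/s. With threshold (N) it stops when the force on the tool has changed by that much, and returns True; else False.
- robot.goto_joints(angles): joint-space move.
- robot.command_gripper(opening, strength=None): finger opening in m; strength is the grip in N (None keeps the last); returns when the fingers have stopped.
- robot.hold(seconds).
- robot.inverse_kinematics(position, orientation): joint angles nearest the present ones, or None.
- robot.get_image(name): name is "scene" or "top"; returns a dict with "img" (400x640x3 uint8, red, green, blue), "range_z" (400x640 float32, m along the optical axis (not along the pixel's ray), 0 where there is no reading), "vertical_fov" (degrees; the focal length in pixels is half the picture's height over the tangent of half this angle, whatever the lens; pixels are square), "cx", "cy" (the principal point, pixels), "world_to_cam" (4x4, takes a point from world to camera coordinates). Camera axes: x right, y down, z forward; pixel columns grow to the right and rows downward; lengths in m; the calibration is good to about 2 mm. A picture is of the moment at which its call begins.
A pose or a line that the arm cannot do raises robot.IKError and nothing moves.
- robot.close_job(): hands the job in, once; it reports no verdict.
Readings, each from a call of its own:
- robot.current_clock(): time.
- robot.current_qpos(): joint angles.
- robot.current_joint_vel(): joint speeds.
- robot.current_joint_efforts(): joint torques, N m.
- robot.current_tcp_pos(): TCP position.
- robot.current_tool_rot(): TCP orientation.
- robot.current_contact_force(): force on the tool from outside, world axes, zero at the start.
- robot.current_ft_torque(): the same for the moment, N m.
- robot.current_finger_gap(): finger opening in m.
Only numpy, scipy, OpenCV 4.12 (cv2) and the standard library are available. Lean on these libraries where they do the work, as an engineer would, in place of code of your own. Each camera call takes 0.05 s, during which the arm holds its last target. There are 200 camera calls.

## Working session

There is one attempt and no reset: what is moved stays moved. The work goes in short steps, each a Python script; the robot and the scene stay as the last script left them, time stands still between calls to the robot, and variables do not carry over. Pictures are saved under pics/ and viewed, about 8 in all and at most 12, crops included, and the job is handed in when it is done.

```bash
ls; mkdir -p pics
python3 - <<'E'
from plant import robot
import cv2,numpy as np
for n in("scene","top"):
    d=robot.get_image(n); cv2.imwrite(f"pics/{n}0.png",d["img"][:,:,::-1]); np.savez(f"{n}0.npz",**d)
    print(n,d["vertical_fov"],d["cx"],d["cy"],d["world_to_cam"].round(3).tolist(),(d["range_z"]>0).mean())
print(robot.current_tool_rot(),robot.tcp_to_grasp,robot.current_clock())
E
```

```text
pics
scene 49.52627417865895 322.1292347356184 198.49784411693824 [[-0.334, 0.942, -0.013, 0.189], [0.698, 0.238, -0.675, -0.33], [-0.633, -0.235, -0.738, 1.484], [0.0, 0.0, 0.0, 1.0]] 0.995890625
top 57.15642613651527 321.89424031586117 195.91053367324645 [[0.111, -0.994, 0.004, -0.036], [-0.97, -0.109, -0.216, 0.629], [0.215, 0.02, -0.976, 1.045], [0.0, 0.0, 0.0, 1.0]] 0.9959921875
[-0.69726975  0.69799171 -0.11547114  0.1152774 ] 0.0187 0.1
```

View pics/scene0.png

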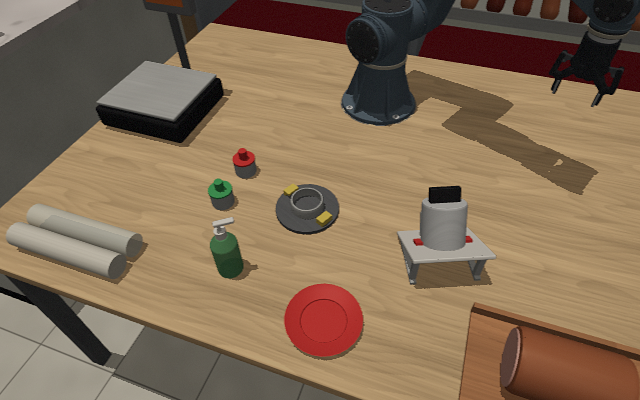

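View pics/top0.png

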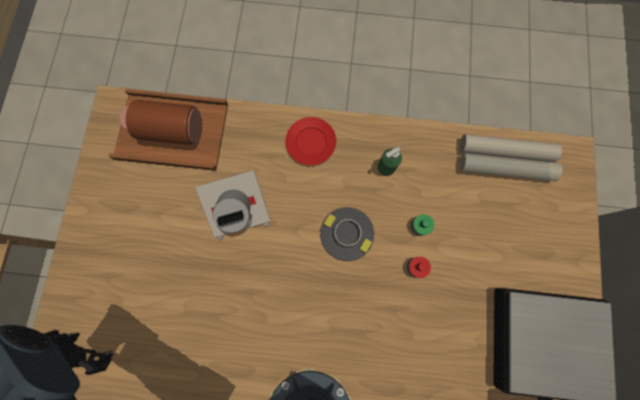

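The scene view shows the red tin at (244,165), the green tin at (221,195), the base at (307,208) with yellow claws at (291,190) and (324,217), and the hood on its rack at (444,225). In the top view the red tin is at (419,267), the base at (347,234) with claws at (330,221) and (365,245), and the fin at (231,217).

```bash
cat > vis.py <<'E'
import cv2,numpy as np
class View:
    def __init__(s,d):
        s.img=np.asarray(d["img"]);s.z=np.asarray(d["range_z"]).astype(float)
        s.f=200/np.tan(np.radians(float(d["vertical_fov"]))/2);s.c=np.array([float(d["cx"]),float(d["cy"])])
        s.T=np.asarray(d["world_to_cam"]);s.R=s.T[:3,:3];s.o=-s.R.T@s.T[:3,3]
        s.hsv=cv2.cvtColor(s.img,cv2.COLOR_RGB2HSV).astype(int)
        v,u=np.mgrid[:400,:640]
        ray=np.dstack([(u-s.c[0])/s.f,(v-s.c[1])/s.f,np.ones_like(u)])
        s.X=(ray*s.z[...,None])@s.R+s.o          # world points (R^T applied)
    def ray(s,p):
        r=s.R.T@np.array([*(np.asarray(p,float)-s.c)/s.f,1]);return r/np.linalg.norm(r)
    def plane(s,p,h):
        r=s.ray(p);return s.o+r*(h-s.o[2])/r[2]
    def red(s): h,S,V=np.moveaxis(s.hsv,2,0);return ((h<6)|(h>174))&(S>180)&(V>70)
    def yellow(s): h,S,V=np.moveaxis(s.hsv,2,0);return (h>20)&(h<34)&(S>130)&(V>90)
    def box(s,m,u0,u1,v0,v1):
        k=np.zeros_like(m);k[v0:v1,u0:u1]=m[v0:v1,u0:u1];return k
def cen(m): v,u=np.nonzero(m);return np.array([u.mean(),v.mean()])
def tri(a,pa,b,pb):
    ra,rb=a.ray(pa),b.ray(pb);A=np.c_[ra,-rb];t=np.linalg.lstsq(A,b.o-a.o,rcond=None)[0]
    P,Q=a.o+ra*t[0],b.o+rb*t[1];return (P+Q)/2,np.linalg.norm(P-Q)
E
python3 - <<'E'
from vis import *
np.set_printoptions(precision=4,suppress=True)
S,T=[View(np.load(f"{n}0.npz")) for n in("scene","top")]
def blob(v,m):
    n,l,st,c=cv2.connectedComponentsWithStats(m.astype(np.uint8)); 
    return [(c[i],st[i,4],l==i) for i in range(1,n) if st[i,4]>5]
for nm,v,bx in(("S",S,(270,345,170,240)),("T",T,(310,385,200,270))):
    for c,a,m in blob(v,v.box(v.yellow(),*bx)):
        P=v.X[m]; q=P[P[:,2]>.024]; print(nm,"yel",c,a,"top depth",q.mean(0),np.median(q[:,2]),len(q),"planeray",v.plane(c,.029))
for nm,v,bx in(("S",S,(225,265,140,185)),("T",T,(400,440,250,285))):
    m=v.box(v.red(),*bx);P=v.X[m];k=P[P[:,2]>.07];l=P[(P[:,2]>.045)&(P[:,2]<.058)]
    print(nm,"tin",cen(m),m.sum(),"knob",k.mean(0) if len(k) else 0,k[:,2].max() if len(k) else 0,len(k),"lid",(l.min(0)+l.max(0))/2,np.median(l[:,2]))
    v.km=np.zeros((400,640),bool);w=m&(v.X[...,2]>.068);v.k=cen(w)
print("tri knob",tri(S,S.k,T,T.k))
for nm,v,bx in(("S",S,(395,500,180,275)),("T",T,(190,275,165,245))):
    blk=v.box((v.hsv[...,2]<60)&(v.X[...,2]>.13),*bx);P=v.X[blk];print(nm,"fin",cen(blk),blk.sum(),P.mean(0),P.max(0))
    for c,a,m in blob(v,v.box(v.red(),*bx)): print(nm,"ear",c,a,v.X[m].mean(0))
    b=v.box((v.hsv[...,1]<50)&(v.X[...,2]>.015)&(v.X[...,2]<.12),*bx); np.save(f"b{nm}.npy",v.X[b]); print(nm,"board",b.sum())
    big=v.box(np.ones((400,640),bool),*bx);v.big=big
    p=v.X[big&(v.hsv[...,1]<50)&(v.X[...,2]>.02)];print(p.min(0),p.max(0))
# rim of collar: points at z .036-.046
for nm,v,bx in(("S",S,(270,345,170,240)),("T",T,(310,385,200,270))):
    m=v.box((v.X[...,2]>.036)&(v.X[...,2]<.048),*bx);P=v.X[m]
    A=np.c_[2*P[:,:2],np.ones(len(P))];s=np.linalg.lstsq(A,(P[:,:2]**2).sum(1),rcond=None)[0];print(nm,"rim c",s[:2],"r",np.sqrt(s[2]+s[:2]@s[:2]),len(P),np.median(P[:,2]))
for n,v in(("Sc",S),("Tc",T)):
    x=(395,500,175,285) if n=="Sc" else(180,285,160,250)
    y=(265,350,165,240) if n=="Sc" else(305,390,195,270)
    im=[cv2.resize(v.img[b[2]:b[3],b[0]:b[1]],(390,290),interpolation=cv2.INTER_CUBIC) for b in(x,y)]
    globals()[n]=np.hstack(im)
cv2.imwrite("pics/crop1.png",np.vstack([Sc,Tc])[:,:,::-1])
E
```

```text
S yel [290.3146 188.618 ] 89 top depth [ 0.5007 -0.1133  0.0286] 0.028721925697269723 84 planeray [ 0.5012 -0.1138  0.029 ]
S yel [323.2703 216.8018] 111 top depth [0.5657 0.0041 0.0289] 0.029011058074841778 104 planeray [0.5662 0.0035 0.029 ]
T yel [329.0854 220.3537] 82 top depth [0.5595 0.0045 0.0586] 0.02908969170714737 76 planeray [0.5634 0.004  0.029 ]
T yel [365.0602 245.1446] 83 top depth [ 0.4988 -0.1117  0.0435] 0.02936506663839089 79 planeray [ 0.4996 -0.1135  0.029 ]
S tin [242.8897 157.8931] 290 knob [ 0.4557 -0.2735  0.0778] 0.08299741917972558 56 lid [ 0.453  -0.275   0.0521] 0.05189847079183463
T tin [419.6314 266.8029] 274 knob [ 0.4535 -0.2752  0.0794] 0.08315063776576892 53 lid [ 0.4517 -0.2765  0.0521] 0.05230771040757287
tri knob (array([ 0.4536, -0.2756,  0.0751]), np.float64(0.0011057114759113556))
S fin [444.377  194.1111] 504 [0.529 0.276 0.17 ] [1.233  0.3122 0.8739]
S ear [468.1333 238.8667] 30 [0.5532 0.3532 0.0703]
S ear [417.6905 241.5476] 42 [0.5975 0.2452 0.0691]
S board 2638
[0.4825 0.1909 0.02  ] [1.233  0.4094 0.8739]
T fin [229.9266 218.0138] 218 [0.5175 0.2723 0.173 ] [0.5411 0.306  0.1826]
T ear [251.5882 199.9412] 17 [0.5816 0.2308 0.1316]
T board 1891
[0.3893 0.0117 0.02  ] [0.6747 0.4046 1.1569]
S rim c [ 0.5333 -0.0535] r 0.04020689071149144 194 0.04065046158430058
T rim c [ 0.5331 -0.0543] r 0.0404050242855499 140 0.041056211236860096
```

View pics/crop1.png

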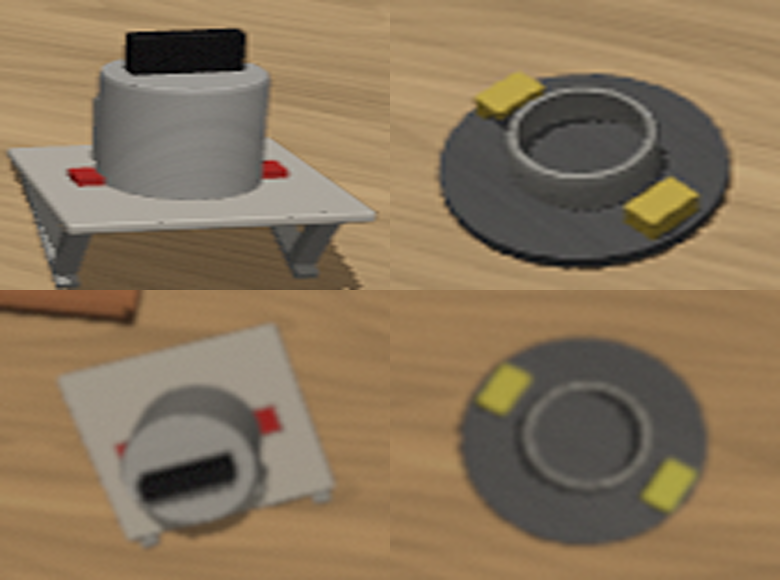

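Crop shows clean claws, collar and hood; the base centre is about (0.533,-0.0545) with its y axis at about 61°, and the tin is at about (0.4535,-0.275). All heights agree with the text (claw top 29, collar rim 41, lid 52 mm). Next I'll pick the tin and refine the hood's pose.

```bash
cat > mv.py <<'E'
from plant import robot
import numpy as np
from scipy.spatial.transform import Rotation as Rn
def quat(y,z):
    y=np.array(y,float);z=np.array(z,float);y/=np.linalg.norm(y);z-=y*(y@z);z/=np.linalg.norm(z)
    return np.roll(Rn.from_matrix(np.c_[np.cross(y,z),y,z]).as_quat(),1)
def down(a): a=np.radians(a);return quat([0,0,-1],[np.cos(a),np.sin(a),0])
BASE=np.array([.533,-.0545]);BY=61.2
def st(s=""): print(s,"t",round(robot.current_clock(),2),"tcp",robot.current_tcp_pos().round(4),"F",np.round(robot.current_contact_force(),1),"gap",round(float(robot.current_finger_gap()),4),flush=True)
E
python3 - <<'E'
from vis import *
np.set_printoptions(precision=4,suppress=True)
S,T=[View(np.load(f"{n}0.npz")) for n in("scene","top")]
# board plane
B=[]
for v,bx in((S,(398,495,230,262)),(T,(196,275,165,245))):
    m=v.box((v.hsv[...,1]<60)&(v.X[...,2]>.02)&(v.X[...,2]<.11),*bx);B.append(v.X[m])
P=np.vstack(B);rng=np.random.default_rng(0);best=0
for _ in range(500):
    a,b,c=P[rng.choice(len(P),3,False)];n=np.cross(b-a,c-a);n/=np.linalg.norm(n)+1e-12;n*=np.sign(n[2])
    k=abs((P-a)@n)<.003
    if k.sum()>best and .8<n[2]<.92: best=k.sum();K=k
Q=P[K];n=np.linalg.svd(Q-Q.mean(0))[2][2];n*=np.sign(n[2]);d=n@Q.mean(0)
print("board n",n,"tilt",np.degrees(np.arccos(n[2])),"az",np.degrees(np.arctan2(-n[1],-n[0])),best,len(P))
for nm,v,bx in(("S",S,(395,500,175,275)),("T",T,(190,275,165,245))):
    h=v.X@n-d
    f=v.box((v.hsv[...,2]<60)&(h>.127)&(h<.137),*bx);F=v.X[f];u=np.linalg.svd(F-F.mean(0))[2][0];u*=np.sign(u[1])
    pr=(F-F.mean(0))@u;print(nm,"fintop",f.sum(),"h",np.median(h[f]),F.mean(0),"dir",np.degrees(np.arctan2(u[1],u[0])),u[2],"len",np.ptp(pr),"mid",F.mean(0)+u*(pr.max()+pr.min())/2,"cen px",cen(f)); v.p=cen(f)
    e1=np.cross([0,0,1],n);e1/=np.linalg.norm(e1);e2=np.cross(n,e1)
    c=v.box((h>.02)&(h<.09),*bx);C=v.X[c]
    xy=np.c_[C@e1,C@e2]
    for _ in range(4):
        A=np.c_[2*xy,np.ones(len(xy))];s=np.linalg.lstsq(A,(xy**2).sum(1),rcond=None)[0];r=np.sqrt(s[2]+s[:2]@s[:2])
        k=abs(np.hypot(*(xy-s[:2]).T)-r)<.006;xy=xy[k]
    print("  cyl r",r,len(xy),"mouth",e1*s[0]+e2*s[1]+n*d,"at132",e1*s[0]+e2*s[1]+n*(d+.132))
print("tri fintop",tri(S,S.p,T,T.p))
E
python3 - <<'E'
from mv import *
x,y=.4535,-.275
robot.command_gripper(.05)
robot.move_to([x,y,.2],down(-60)); st(); print(robot.current_qpos().round(2))
robot.movel([x,y,.075]);r=robot.movel([x,y,.050],max_speed=.03,threshold=4);st(r)
if r: 
    p=robot.current_tcp_pos();robot.movel([x,y,p[2]+.003])
robot.command_gripper(.0,40);st()
robot.movel([x,y,.16]);st()
E
```

```text
board n [-0.4601 -0.1971  0.8657] tilt 30.034340438399692 az 23.191860524630126 2946 4046
S fintop 128 h 0.13141339604978106 [0.5184 0.2728 0.1773] dir 112.04910138126654 0.014696986516494542 len 0.06762703080134806 mid [0.5179 0.2739 0.1773] cen px [444.3047 188.2188]
  cyl r 0.1596778183971707 768 mouth [0.4662 0.329  0.0111] at132 [0.4054 0.303  0.1254]
T fintop 165 h 0.13133579337679355 [0.5152 0.2719 0.176 ] dir 112.89031614048129 0.010616978571160984 len 0.06621497144284344 mid [0.5151 0.272  0.176 ] cen px [229.6424 218.703 ]
  cyl r 0.04996199754600564 219 mouth [0.5745 0.2994 0.0619] at132 [0.5138 0.2733 0.1762]
tri fintop (array([0.5154, 0.2727, 0.1742]), np.float64(0.0004788482354174077))
 t 3.5 tcp [ 0.4538 -0.2745  0.2   ] F [0.6 0.2 0.3] gap 0.0499
[-0.63  0.35  1.74  0.    1.05  0.41]
False t 5.47 tcp [ 0.4536 -0.2751  0.0502] F [-0.   0.9  0.9] gap 0.0501
 t 5.82 tcp [ 0.4549 -0.276   0.0521] F [-1.6  0.7 19.1] gap 0.0227
 t 6.7 tcp [ 0.453  -0.2747  0.1591] F [-0.3  0.  -1.8] gap 0.0232
```

```bash
python3 - <<'E'
from mv import *
import cv2
x,y=BASE
robot.move_to([x,y,.16],down(-60));st()
robot.movel([x,y,.085]);r=robot.movel([x,y,.058],max_speed=.025,threshold=5);st(r)
robot.command_gripper(.045);st()
robot.movel([x,y,.2]);st()
# back off towards rack and look
n=np.array([-.4601,-.1971,.8657]);n/=np.linalg.norm(n)
hy=np.array([np.cos(np.radians(112.9)),np.sin(np.radians(112.9)),0]);hx=np.cross(hy,n)
for s in(1,-1):
    q=quat(-n,s*hx); 
    for nm,p,qq in(("pre",None,q),("a60p",BASE,None),("a60m",BASE,None)):pass
    top=np.array([.5148,.2725,.1758]);g=top-n*(.132-.121);tcp=g-n*.019
    print(s,"grasp",tcp.round(4),[None if (k:=robot.inverse_kinematics(tcp+n*h,q)) is None else k.round(2) for h in(0,.08)])
for a in(BY-90+60,BY-90,BY-90-8,BY+90+60,BY+90,BY+82):
    k=robot.inverse_kinematics([x,y,.2],down(a));print(round(a,1),None if k is None else k.round(2))
d=robot.get_image("scene");t=robot.get_image("top")
np.savez("scene1.npz",**d);np.savez("top1.npz",**t)
E
python3 - <<'E'
from vis import *
S,T=[View(np.load(f"{n}1.npz")) for n in("scene","top")]
a=cv2.resize(S.img[130:260,220:350],(400,400));b=cv2.resize(T.img[190:290,300:400],(400,400))
cv2.imwrite("pics/tin1.png",np.hstack([a,b])[:,:,::-1])
for nm,v,bx in(("S",S,(270,345,165,240)),("T",T,(310,385,200,270))):
    m=v.box(v.red(),*bx);P=v.X[m];l=P[(P[:,2]>.058)&(P[:,2]<.07)];k=P[P[:,2]>.08]
    print(nm,m.sum(),"lid",(l.min(0)+l.max(0))/2 if len(l) else 0,np.median(l[:,2]),"knob",k.mean(0) if len(k) else 0)
E
```

```text
t 7.63 tcp [ 0.5328 -0.0553  0.1597] F [-0.7 -0.1 -1.3] gap 0.0227
True t 9.08 tcp [ 0.5328 -0.0545  0.0642] F [-2.5  1.9  8.3] gap 0.0228
 t 9.43 tcp [ 0.5323 -0.0544  0.0635] F [ 0.1 -0.9 -0.2] gap 0.0454
 t 10.48 tcp [ 0.5325 -0.0544  0.1991] F [ 0.2 -0.4 -1.1] gap 0.0448
1 grasp [0.5286 0.2784 0.1498] [array([ 0.41,  0.37,  1.97, -0.01,  0.28,  0.01]), array([ 0.41,  0.19,  2.01, -0.  ,  0.42,  0.01])]
-1 grasp [0.5286 0.2784 0.1498] [None, None]
31.2 [-0.19  0.36  1.72 -0.    1.06 -0.73]
-28.8 [-0.19  0.36  1.72 -0.    1.06  0.31]
-36.8 [-0.19  0.36  1.72 -0.    1.06  0.45]
211.2 [-0.19  0.36  1.72 -0.    1.06  2.41]
151.2 [-0.19  0.36  1.72 -0.    1.06 -2.83]
143.2 [-0.19  0.36  1.72 -0.    1.06 -2.69]
S 365 lid [ 0.53184099 -0.05532812  0.06404083] 0.0639463514011619 knob [ 0.56254649 -0.04101121  0.12196357]
T 0 lid 0 nan knob 0
  return _methods._mean(a, axis=axis, dtype=dtype,
  ret = ret.dtype.type(ret / rcount)
```

View pics/tin1.png

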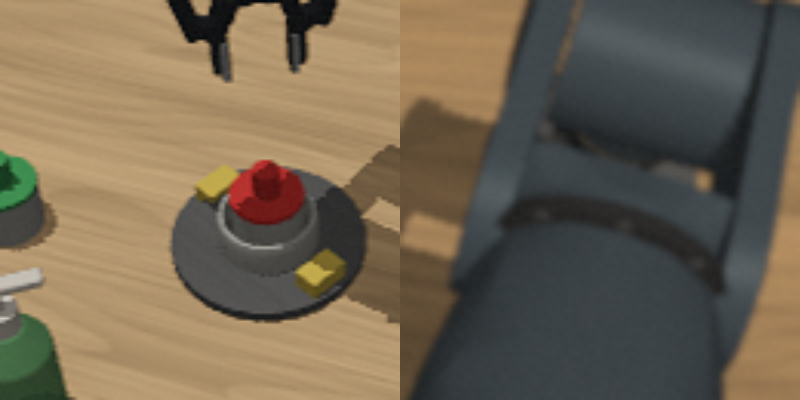

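The tin stands upright in the collar: the red lid is at (266,190) in the left crop, its measured lid height is 64 mm and it is centred to about 1.5 mm. Now the hood.

```bash
python3 - <<'E'
from mv import *
import cv2
n=np.array([-.4601,-.1971,.8657]);n/=np.linalg.norm(n)
hy=np.array([np.cos(np.radians(112.7)),np.sin(np.radians(112.7)),0]);q=quat(-n,np.cross(hy,n))
tcp=np.array([.5150,.2725,.1758])-n*(.132-.102)
robot.move_to(tcp+n*.09,q);st()
robot.movel(tcp+n*.035);r=robot.movel(tcp,max_speed=.04,threshold=6);st(r)
robot.command_gripper(0,80);st()
robot.movel(tcp+n*.085,max_speed=.1);st()
p=robot.current_tcp_pos();robot.movel([p[0],p[1],.30]);st()
robot.move_to([*BASE,.26],down(BY-30));robot.hold(.3);st()
for m in("scene","top"):
    d=robot.get_image(m);np.savez(m+"2.npz",**d)
E
python3 - <<'E'
from vis import *
np.set_printoptions(precision=4,suppress=True)
S,T=[View(np.load(f"{n}2.npz")) for n in("scene","top")]
cv2.imwrite("pics/hood2.png",np.hstack([cv2.resize(v.img[b[2]:b[3],b[0]:b[1]],(400,400)) for v,b in((S,(230,390,80,240)),(T,(290,410,150,270)))])[:,:,::-1])
c=S.box((S.hsv[...,1]<60)&(S.X[...,2]>.165)&(S.X[...,2]<.245),230,390,80,240)
P=S.X[c];xy=P[:,:2];xy=xy[np.hypot(*(xy-[.533,-.0545]).T)<.065]
for z0,z1 in((.165,.195),(.195,.225),(.225,.248)):
    k=(P[:,2]>z0)&(P[:,2]<z1);x=P[k][:,:2];x=x[np.hypot(*(x-[.533,-.0545]).T)<.062]
    for _ in range(4):
        A=np.c_[2*x,np.ones(len(x))];s=np.linalg.lstsq(A,(x**2).sum(1),rcond=None)[0];r=np.sqrt(s[2]+s[:2]@s[:2]);x=x[abs(np.hypot(*(x-s[:2]).T)-r)<.004]
    # known radius fit
    from scipy.optimize import least_squares
    w=least_squares(lambda c:np.hypot(*(x-c).T)-.0505,[.533,-.0545]).x
    print(z0,len(x),s[:2],r,"fixed r",w)
m=S.box(S.red(),230,390,80,240);N,l,stt,cc=cv2.connectedComponentsWithStats(m.astype(np.uint8))
for i in range(1,N):
    if stt[i,4]>8: print("red",cc[i],stt[i,4],np.median(S.X[l==i],0))
E
```

```text
t 11.79 tcp [0.4878 0.2602 0.2277] F [-0.1  0.8 -0.4] gap 0.0449
False t 13.33 tcp [0.5288 0.2784 0.15  ] F [ 0.4 -0.1  0.4] gap 0.0449
 t 13.69 tcp [0.5286 0.2783 0.1498] F [-1.8 -1.   1.2] gap 0.0172
 t 14.69 tcp [0.4897 0.2616 0.2229] F [ 0.1  0.1 -2.3] gap 0.0169
 t 15.35 tcp [0.4892 0.2614 0.2987] F [-0.3 -0.5 -2.6] gap 0.0173
 t 16.87 tcp [ 0.533  -0.0539  0.2601] F [ 0.1  0.1 -2.8] gap 0.0169
0.165 370 [ 0.5318 -0.0523] 0.04939832130791354 fixed r [ 0.5306 -0.0528]
0.195 397 [ 0.5315 -0.0523] 0.04969658556589528 fixed r [ 0.5306 -0.0527]
0.225 288 [ 0.5322 -0.0519] 0.04936410805096435 fixed r [ 0.5309 -0.0524]
red [328.9767 161.093 ] 43 [ 0.5054 -0.0021  0.1657]
red [281.2264 167.9434] 53 [ 0.5634 -0.1014  0.1657]
red [306.0139 192.6981] 361 [ 0.5382 -0.0511  0.0646]
```

View pics/hood2.png

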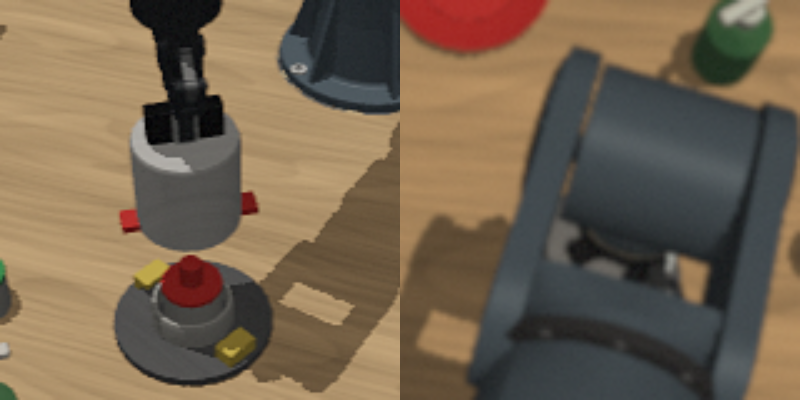

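The hood hangs vertical with its ears at (130,218) and (248,203) in the left crop, well clear of the claws. It sits about 2.2 mm off the TCP along its +y, so I'll compensate, lower with force checks, then twist.

```bash
cat >> mv.py <<'E'
OFF=.0022
def pose(hy,z,c=BASE,off=OFF):
    a=np.radians(hy);return [c[0]-off*np.cos(a),c[1]-off*np.sin(a),z],down(hy-90)
E
python3 - <<'E'
from mv import *
p,q=pose(BY+60,.17);robot.movel(p,q);st()
r=robot.movel(pose(BY+60,.150)[0],max_speed=.05,threshold=8);st(r)
if not r:
    r=robot.movel(pose(BY+60,.106)[0],max_speed=.025,threshold=8);st(r)
print(np.round(robot.current_ft_torque(),2))
E
```

```text
t 17.72 tcp [ 0.5346 -0.0565  0.1708] F [-0.   0.1 -2.5] gap 0.0165
False t 18.27 tcp [ 0.5341 -0.0564  0.1499] F [ 0.2 -0.3 -2.2] gap 0.0167
True t 19.59 tcp [ 0.534  -0.0566  0.1131] F [-1.9 -1.4  6.8] gap 0.0169
[0.   0.18 0.04]
```

The mouth is on the disc: it stopped at 0.113 against an expected 0.114. Twist now.

Run:
```python
from mv import *
z=.1142
robot.movel(pose(BY+60,z)[0],max_speed=.02);st("up")
tq0=robot.current_ft_torque()[2]
for d in [50,40,30,20,10,5,2,0,-2,-4,-6,-8]:
    p,q=pose(BY+d,z);robot.movel(p,q,max_speed=.02 if d<6 else .04)
    robot.hold(.1)
    f=np.array(robot.current_contact_force());t=robot.current_ft_torque()[2]-tq0
    x=Rn.from_quat(np.roll(robot.current_tool_rot(),-1)).as_matrix()[:,2]
    print(d,"F",f.round(1),"Tz",round(t,2),"hy-BY",round(np.degrees(np.arctan2(x[1],x[0]))+90-BY,2),round(robot.current_clock(),1),flush=True)
    if abs(t)>1.0 or np.hypot(*f[:2])>20: break
```

```text
up t 19.84 tcp [ 0.5342 -0.0564  0.1141] F [-0.5 -0.3 -2.8] gap 0.0168
50 F [-0.2  0.5 -3.7] Tz -0.0 hy-BY 50.17 20.3
40 F [ 0.5  0.1 -1.7] Tz 0.1 hy-BY 40.23 20.7
30 F [ 0.5  0.2 -2. ] Tz 0.03 hy-BY 30.23 21.1
20 F [-0.5  0.1 -2. ] Tz 0.0 hy-BY 20.23 21.5
10 F [-0.4  1.2 -2.6] Tz -0.04 hy-BY 10.24 22.0
5 F [-0.3 -0.6 -2.2] Tz 0.07 hy-BY 5.2 22.3
2 F [ 1.  -0.9 -2.3] Tz 0.06 hy-BY 2.13 22.7
0 F [ 2.8 -3.1 -3.8] Tz 1.65 hy-BY 0.16 23.0
```

```bash
python3 - <<'E'
from mv import *
p,q=pose(BY-1,.1142);robot.movel(p,q,max_speed=.02);robot.hold(.1);st("push");print(np.round(robot.current_ft_torque(),2))
p=pose(BY-1,.110)[0];r=robot.movel(p,max_speed=.01,threshold=5);st(r)
robot.command_gripper(.04);st("open")
p=robot.current_tcp_pos();robot.movel([p[0],p[1],.2],max_speed=.1);robot.movel([.45,.15,.3],max_speed=.25)
robot.move_to([.30,.30,.3],down(60));robot.hold(.3);st()
for m in("scene","top"):
    d=robot.get_image(m);np.savez(m+"3.npz",**d)
E
python3 - <<'E'
from vis import *
S,T=[View(np.load(f"{n}3.npz")) for n in("scene","top")]
S0,T0=[View(np.load(f"{n}0.npz")) for n in("scene","top")]
cv2.imwrite("pics/end3.png",np.hstack([cv2.resize(v.img[b[2]:b[3],b[0]:b[1]],(400,400),interpolation=cv2.INTER_CUBIC) for v,b in((S,(255,360,140,245)),(T,(300,390,190,280)))])[:,:,::-1])
cv2.imwrite("pics/end3full.png",S.img[:,:,::-1])
from scipy.optimize import least_squares
np.set_printoptions(precision=4,suppress=True)
for nm,v,bx in(("S",S,(255,360,120,245)),("T",T,(300,390,180,280))):
    f=v.box((v.hsv[...,2]<60)&(v.X[...,2]>.139)&(v.X[...,2]<.15),*bx);F=v.X[f];u=np.linalg.svd(F-F.mean(0))[2][0];u*=np.sign(u[1])
    print(nm,"fintop",F.mean(0),"z",np.median(F[:,2]),"dir",np.degrees(np.arctan2(u[1],u[0])))
    C=v.X[v.box((v.hsv[...,1]<60)&(v.X[...,2]>.04)&(v.X[...,2]<.1),*bx)][:,:2];C=C[np.hypot(*(C-[.533,-.0545]).T)<.06]
    if len(C)>20: print("  cyl",least_squares(lambda c:np.hypot(*(C-c).T)-.0505,[.533,-.0545]).x)
    t=v.X[v.box((v.hsv[...,1]<60)&(v.X[...,2]>.104)&(v.X[...,2]<.116),*bx)];print("  cap",np.median(t,0))
for a,b in((S0,S),(T0,T)):
    for bx in((205,238,175,212),(205,250,215,280),(280,370,280,360)) if a is S0 else ((408,440,212,238),(370,410,140,180),(280,345,110,170)):
        print("diff",np.abs(a.img.astype(int)-b.img)[bx[2]:bx[3],bx[0]:bx[1]].mean().round(2),end=" ")
E
```

```text
push t 23.37 tcp [ 0.5322 -0.0565  0.1144] F [ 3.5 -3.5 -1.7] gap 0.0165
[-0.95 -0.87  2.34]
True t 23.57 tcp [ 0.5325 -0.0568  0.1143] F [ 0.2 -0.2  4.2] gap 0.0166
open t 23.93 tcp [ 0.5326 -0.057   0.114 ] F [-0.5 -0.  -0. ] gap 0.0402
 t 27.39 tcp [0.3004 0.2997 0.3   ] F [0.4 0.1 0.7] gap 0.0398
S fintop [ 0.5353 -0.0527  0.1434] z 0.14349570167902226 dir 63.160547467338304
  cyl [ 0.5309 -0.0554]
  cap [ 0.55   -0.0513  0.1097]
T fintop [ 0.5301 -0.0551  0.1438] z 0.14399387352270165 dir 63.78314937419414
  cyl [ 0.5332 -0.0555]
  cap [ 0.5273 -0.0545  0.11  ]
diff 1.07 diff 1.03 diff 0.98 diff 2.86 diff 2.99 diff 3.04
```

View pics/end3.png

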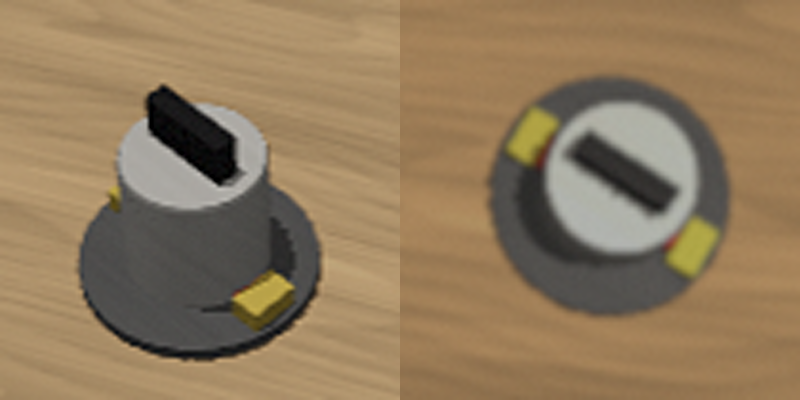

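The hood sits flat: fin top at 144 mm, cap at 110 mm, both as expected, with the red ears under both claws at (545,158) and (672,243) in the right crop. The fin reads about 63.5° against my claw-based 61.2°. The claw centroid includes the stop, which biases it clockwise, so this fits, but I'll regrip and confirm that it is hard against the stops.

```bash
python3 - <<'E'
from mv import *
def rep(s):
    x=Rn.from_quat(np.roll(robot.current_tool_rot(),-1)).as_matrix()[:,2]
    print(s,"hy",round(np.degrees(np.arctan2(x[1],x[0]))+90,2),"Tz",round(float(robot.current_ft_torque()[2]),2));st()
c=np.array([.5326,-.0568])
P=lambda z:[c[0],c[1],z]
robot.move_to(P(.22),down(63.2-90));robot.movel(P(.16));robot.movel(P(.115),max_speed=.06,threshold=6);rep("at")
robot.command_gripper(0,60);robot.hold(.2);rep("grip")
for h in(62.4,61.6,60.8,60.0):
    robot.movel(P(.115),down(h-90),max_speed=.02);robot.hold(.15);rep(h)
    if abs(robot.current_ft_torque()[2])>2: break
h0=h
for h in np.arange(h0+.5,65,.5):
    if abs(robot.current_ft_torque()[2])<.5: break
    robot.movel(P(.115),down(h-90),max_speed=.02);robot.hold(.1)
rep("relaxed")
robot.command_gripper(.04);rep("open")
robot.movel(P(.2),max_speed=.1);robot.movel([.45,.15,.3],max_speed=.25)
robot.move_to([.30,.30,.3],down(60));robot.hold(.3);st()
for m in("scene","top"):
    np.savez(m+"4.npz",**robot.get_image(m))
E
python3 - <<'E'
from vis import *
np.set_printoptions(precision=4,suppress=True)
V=[View(np.load(f"{n}4.npz")) for n in("scene","top")]
for v,bx in zip(V,((255,360,120,245),(300,390,180,280))):
    f=v.box((v.hsv[...,2]<60)&(v.X[...,2]>.139)&(v.X[...,2]<.15),*bx);F=v.X[f];u=np.linalg.svd(F-F.mean(0))[2][0]
    print("fintop",F.mean(0),"dir",np.degrees(np.arctan2(u[1],u[0]))%180)
cv2.imwrite("pics/end4.png",V[0].img[:,:,::-1])
E
```

```text
at hy 63.2 Tz 0.02
 t 30.53 tcp [ 0.5328 -0.0568  0.1152] F [-0.5 -0.3  0.5] gap 0.0402
grip hy 63.2 Tz 0.09
 t 31.05 tcp [ 0.5327 -0.0568  0.1153] F [-2.8  1.   6.2] gap 0.0171
62.4 hy 62.47 Tz 0.63
 t 31.45 tcp [ 0.5326 -0.0567  0.1154] F [-1.   2.3  5.8] gap 0.0168
61.6 hy 61.75 Tz 1.29
 t 31.85 tcp [ 0.5325 -0.0567  0.1154] F [-2.8  2.5  7.2] gap 0.0169
60.8 hy 61.01 Tz 1.73
 t 32.25 tcp [ 0.5325 -0.0567  0.1153] F [-3.3  1.4  6.8] gap 0.0166
60.0 hy 60.17 Tz 1.33
 t 32.65 tcp [ 0.5326 -0.0567  0.1154] F [-3.6  1.8  6.7] gap 0.0172
relaxed hy 61.56 Tz 0.5
 t 33.7 tcp [ 0.5325 -0.0568  0.1153] F [-3.1  1.   8.3] gap 0.0169
open hy 61.49 Tz -0.01
 t 34.05 tcp [ 0.5326 -0.0568  0.1149] F [ 0.1  0.5 -0.5] gap 0.0399
 t 37.49 tcp [0.3004 0.2997 0.2999] F [-0.1 -0.2 -0.3] gap 0.0402
fintop [ 0.5354 -0.0537  0.1435] dir 63.94905833375043
fintop [ 0.53   -0.0552  0.1435] dir 63.53531424763291
```

View pics/end4.png

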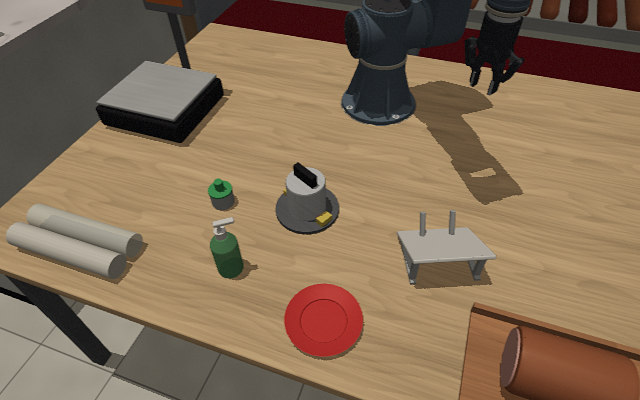

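Torque rose as soon as I twisted and the fin stayed at about 63.6°, so the hood is hard against its stops. In the picture the hood is at (305,190), and the green tin (221,195), bottle (227,250) and plate (324,320) look unmoved.

```bash
python3 -c "
from plant import robot
robot.close_job();print(robot.current_clock())"
```

```text
the job is handed in; nothing more can be done
the job is handed in; nothing more can be done
```

The job is done and handed in at about 37.5 s on the robot's clock. The red tin stands in the collar, and the hood is over it, twisted clockwise onto its stops, set down and released.

**Checks that agreed**
- **Tin:** lid height measured 64 mm, centred to about 1.5 mm.
- **Hood height:** cap at 110 mm and fin top at 144 mm, so the mouth is flat on the disc. Both ears can be seen under the claws.
- **Stops:** I gripped the hood again and twisted. The torque rose at once, to 1.7 N m, and the fin did not turn.
- **Bystanders:** the green tin, soap bottle and red plate look unmoved in the before and after pictures. The robot is clear of everything.

**Checks that disagreed**
- **Hood angle:** the fin reads about 63.6°, but my claw-based estimate of the base's y axis was 61.2°. I put this down to the stops pulling the claw centroids clockwise; I could not see the gap between ear and stop directly.
- **Tin grasp:** while closing on the knob, the fingertips pressed on the lid with about 19 N, and the wrist gave way by about 2 mm.

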